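# Turn the decorating turntable until the test tile faces the pointer

## Robot

A 7-joint arm with a two-finger parallel gripper is mounted at the origin on a cart in front of the work surface, level with it; the furniture and walls round the work are solid. World frame = base frame: x ahead of the robot, y to its left, z up, the work surface at z = 0. Lengths are in m, angles in rad, forces in N, time in s.
With the tool pointing down it reaches from about 0.35 to 0.9 m from the base axis. Payload 8.1 kg.
Tool frame: the origin (TCP) lies at the very end of the fingers, on their centre line; the grasp point (between the pads) lies 19 mm behind it; z points along the fingers, y is the direction in which the jaws open and shut (so a half turn about z gives the same grasp; the last joint's range is limited). The gripper opens to 85 mm and grips with 20 to 120 N. Pads are 22 mm wide; open, the fingers measure 114 mm over their backs; the gripper's body (76 mm by 85 mm) begins 54 mm behind the grasp point. The pads swing forward as they close: fully open they stand 13 mm farther back than shut.
Start: joints at [-1.323, 0.434, 0.025, 1.573, -0.012, 1.134, -0.075], TCP at [0.215, 0.587, 0.231] pointing down, gripper open.
Joint ranges: [-2.62, 2.62], [-0.44, 2.09], [-1.27, 1.32], [0.08, 2.57], [-1.32, 4.46], [0.12, 2], [-2.74, 2.74]. Speed limits (rad/s): [2.22, 2.22, 3.01, 3.01, 3.14, 3.14, 3.14].

## Interface

Orientations are given as a rotation vector (axis times angle).
In Python, from workcell import robot gives the robot as it stands.
- The arm moves only by the tool apply_moves, never from a script. Its argument "commands" is text: rows parted by semicolons, each of 7 numbers parted by spaces: the shift along the tool's x, y, z in cm, then the turn, a rotation vector about the tool's x, y, z in rad, then the finger opening in cm, from 0 to 8.54. In form: x y z wx wy wz gripper; .... A call has 1 to 12 rows; each row is the pose to reach, as a shift and turn from the pose commanded when the call began, along the tool's axes at that moment; what a row does not reach only later rows make up. A row lasts 1/8 s, in which the tool goes at most 62.5 mm and 10.7 degrees, less where a joint would pass 70% of its speed; a pose out of reach is approached as far as the arm can. A call with a gripper value outside its range is refused whole. The fingers move at their own pace and stop on an object; "force" is the grip in N (left out, the last holds). Time passes only in rows, so rows that repeat a pose let the fingers close. It gives the time, the measured TCP pose, the force and the opening at its end, in the units of the state.
- robot.read_state(): the state, without advancing time (a new reading comes with each control period).
- robot.camera(name): name is "scene" or "side" or "wrist"; returns a dict with "frame" (400x640x3 uint8, red, green, blue), "intrinsics" (3x3 intrinsics, pixels), "R" (3x3) and "t" (3): a world point X has camera coordinates R X + t; the wrist camera has in their place "mount" (4x4, takes a point from camera to tool coordinates, whose origin is the TCP and whose axes are the flange's). Camera axes: x right, y down, z forward; pixel columns grow to the right and rows downward; lengths in m; the calibration is good to about 2 mm. A picture is of the moment at which its call begins: read the wrist's pose just before it. There is no depth.
- robot.finish_job(): hands the job in, once; it reports no verdict.
The state is a dict: "t": time; "joints": joint angles; "qd": joint speeds; "tau": joint torques, N m; "position": TCP position; "ee_rot": TCP orientation; "wrist_force": force on the tool from outside, world axes, zero at the start; "torque": the same for the moment, N m; "width": opening from 0.0 (shut) to 1.0 (fully open).
Only numpy, scipy, OpenCV 4.12 (cv2) and the standard library are available. Lean on these libraries where they do the work, as an engineer would, in place of code of your own. Each camera call takes 0.05 s, during which the arm holds its last target.

## Task

Wet-glazed pieces stand on the turntable: push the pegs on its rim to turn it until the L-shaped test tile stands right at the brass pointer, and leave the turntable there, still. Do not touch, lift or tip the tile or the cups, which must stay where they stand on the turntable, and leave the other things on the table undisturbed.

Things in the scene. Friction and masses are not known exactly. Their poses are not given: they have to be found in the camera images.
- turntable (a joint): angle the turntable has turned since the start (rad), 0 at the start, positive counter-clockwise seen from above; it turns freely both ways, as far as one likes, with light bearing friction (about 1 N at a peg), and stops within a few degrees when no longer pushed
- wheel_top (a point): centre of the turntable's top face, on its vertical axis, 60 mm above the table. The turntable is a pale wooden disc of 320 mm diameter, 14 mm thick, on a dark metal foot fixed to the table (foot 200 mm across). Six upright dark wooden pegs, 16 mm thick (19 mm at the head) and 36 mm tall, stand on its top near the rim, their axes 146 mm from its centre, evenly spaced by 60 degrees
- peg_site (a point): one of the six pegs: point on its axis, 18 mm above the turntable's top, half-way up the peg. The other five follow at steps of 60 degrees about wheel_top. The tile stands 85 mm from the centre, half-way in angle between this peg and the next one counter-clockwise
- tile_center (a point): the L-shaped ceramic glaze test tile, 30 x 38 x 56 mm tall, the only tile on the turntable: point over the middle of its foot, 28 mm above the turntable's top. It is loose, with its face outwards; x points inwards to the turntable's axis, z up
- tile_place (a point): the place on the turntable where the tile stands: turns with the turntable, at the start it coincides with tile_center (28 mm above the turntable's top, 85 mm from its centre); it must still be there at the end
- pointer_tip (a point): tip of the fixed brass pointer, 32 mm above the table, 165 mm from the turntable's axis, just outside the rim and lower than the disc; the pointer lies along the line from here to the axis, on a 50 x 50 x 26 mm wooden shoe outside the rim on the robot's side
- front_spot (a point): where tile_center is to end: on the line from the pointer's tip to the axis, 85 mm from the axis, 28 mm above the turntable's top
- tile: the test tile of tile_center; origin under its middle; z up
- cup_a: glazed cup, 65 mm across, 71 mm tall, loose on the turntable, its centre 80 mm from the axis; origin under its middle, z up
- cup_b: unglazed tumbler, 65 mm across, 67 mm tall, loose on the turntable, 80 mm from the axis; origin under its middle, z up
- cup_c: dark squat cup, 62 mm across, 59 mm tall, loose on the turntable, 80 mm from the axis; origin under its middle, z up
- brush_round: bystander: brush 198 mm long, 14 mm thick, lying on the table left of the turntable
- scissors: bystander: scissors 206 x 84 x 11 mm lying on the table at the front left
- small_bowl: bystander: bowl 124 mm across, 45 mm tall, on a stack of two round boards at the front right
- stamp_by: bystander: upright stamp 19 x 19 x 54 mm on the table at the left
Not all that is in view belongs to the job. What is shaped like the part that bears pointer_tip but purple is not meant.

How it is judged:
At the end, for the whole second after the job is handed in: Tile centre within 15 mm horizontally of the front spot (about 10 degrees) and within 12 mm of its own place on the turntable; turntable at rest (under 0.05 rad/s); tile and cups upright within 0.15 rad; cups standing on the turntable, 65 to 95 mm from its axis (horizontal distance between tile_center and front_spot below 0.015 m and distance between tile_center and tile_place below 0.012 m and velocity of joint turntable between -0.05 and 0.05 rad/s and angle between each of tile, cup_a, cup_b, cup_c's own z axis and vertical below 0.15 rad and horizontal distance between cup_a and wheel_top between 0.065 and 0.095 m and height (world z) of cup_a between 0.055 and 0.065 m and horizontal distance between cup_b and wheel_top between 0.065 and 0.095 m and height (world z) of cup_b between 0.055 and 0.065 m and horizontal distance between cup_c and wheel_top between 0.065 and 0.095 m and height (world z) of cup_c between 0.055 and 0.065 m); the robot touches nothing.
It fails at once if the robot touches the tile or a cup on the turntable (contact force between any of the arm, the fingers and tile above 0.3 N or contact force between any of the arm, the fingers and cup_a above 0.3 N or contact force between any of the arm, the fingers and cup_b above 0.3 N or contact force between any of the arm, the fingers and cup_c above 0.3 N).
It fails at once if the tile or a cup is lifted off the turntable by more than 15 mm (height (world z) of any of tile, cup_a, cup_b, cup_c above 0.075 m).
It fails at once if the tile or a cup is tipped by more than 0.4 rad (angle between any of tile, cup_a, cup_b, cup_c's own z axis and vertical above 0.4 rad).
It fails at once if a bystander on the table is moved by more than 20 mm (distance of any of brush_round, scissors, small_bowl, stamp_by from where it was at the start of the episode above 0.02 m).
It also fails if it takes over 56 s, if anything falls off the work surface, if the arm or the gripper's body presses on something with over 40 N, if the wrist force passes 120 N, or if a joint passes its speed limit or range.

## Working session

There is one attempt and no reset: what is moved stays moved. The work goes in short steps, Python scripts to look and compute and a tool call to move; the robot and the scene stay as the last step left them, time stands still between calls to the robot, and variables do not carry over. Pictures are saved under pics/ and viewed, and the job is handed in when it is done.

Besides the shell and the picture viewer there is one more tool, called by a JSON object that holds its "api" and its "payload". apply_moves: Moves the arm, as the interface text tells. Its arguments: {"type":"object","properties":{"commands":{"type":"string"},"force":{"type":"number"}},"required":["commands"]}

```bash
ls; mkdir -p pics
python3 - <<'E'
from workcell import robot
import cv2,numpy as np
s=robot.read_state()
for k,v in s.items(): print(k,np.round(v,3))
for n in ["scene","side","wrist"]:
    c=robot.camera(n)
    cv2.imwrite(f"pics/{n}0.png",c["frame"][:,:,::-1])
    np.savez(f"{n}0.npz",**c)
    print(n,{k:np.round(v,3).tolist() for k,v in c.items() if k!="frame"})
E
```

```text
pics
t 0.0
joints [-1.323  0.435  0.025  1.574 -0.012  1.134 -0.075]
qd [-0.     0.    -0.001 -0.    -0.001 -0.001 -0.001]
tau [ 1.0000e-03 -6.7046e+01  1.0250e+00 -3.1621e+01  1.6000e-02  1.2000e-02
 -0.0000e+00]
position [0.215 0.586 0.231]
ee_rot [-5.480e-01 -3.093e+00  2.000e-03]
wrist_force [0.193 0.068 0.233]
torque [ 0.005  0.057 -0.002]
width 0.998
scene {'intrinsics': [[511.354, 0.0, 318.492], [0.0, 511.354, 210.858], [0.0, 0.0, 1.0]], 'R': [[-0.669, -0.743, -0.007], [-0.388, 0.358, -0.849], [0.633, -0.566, -0.528]], 't': [0.497, 0.333, 1.668]}
side {'intrinsics': [[406.078, 0.0, 316.083], [0.0, 406.078, 197.887], [0.0, 0.0, 1.0]], 'R': [[-0.999, -0.043, 0.016], [-0.039, 0.593, -0.804], [0.025, -0.804, -0.594]], 't': [0.693, 0.063, 1.427]}
wrist {'intrinsics': [[292.176, 0.0, 319.107], [0.0, 292.176, 196.963], [0.0, 0.0, 1.0]], 'mount': [[-0.0, -0.961, -0.277, 0.069], [1.0, -0.0, -0.0, 0.0], [0.0, -0.277, 0.961, -0.143], [0.0, 0.0, 0.0, 1.0]]}
```

View pics/scene0.png

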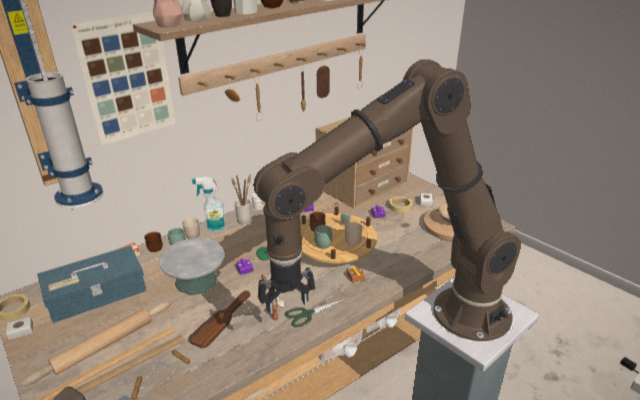

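View pics/side0.png

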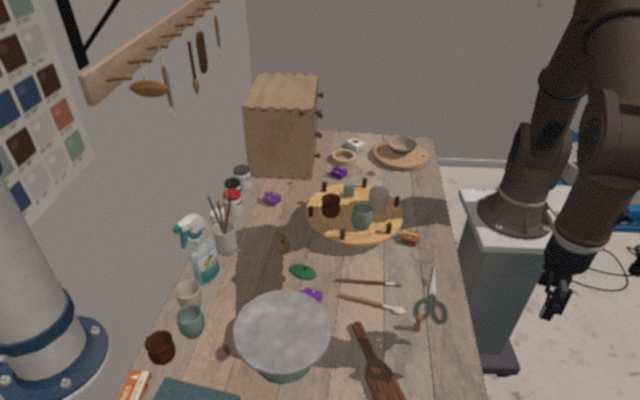

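View pics/wrist0.png

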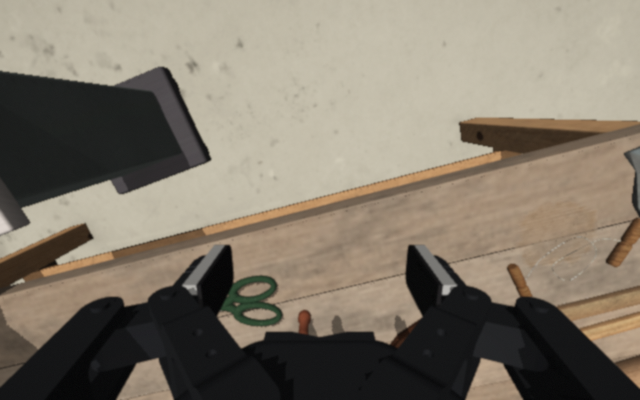

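The scene camera shows the turntable near (338,236) and an orange/brass shoe at (356,273). In the side view they are at (355,213) and (410,237). Purple look-alikes stand elsewhere. I'll enlarge both views.

Run:
```python
import cv2
a=cv2.imread("pics/scene0.png")[190:300,270:410]
b=cv2.imread("pics/side0.png")[165:265,285:435]
cv2.imwrite("pics/scene0z.png",cv2.resize(a,None,fx=5.5,fy=5.4,interpolation=cv2.INTER_CUBIC))
cv2.imwrite("pics/side0z.png",cv2.resize(b,None,fx=5,fy=5,interpolation=cv2.INTER_CUBIC))
```

```text
(no output)
```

View pics/scene0z.png

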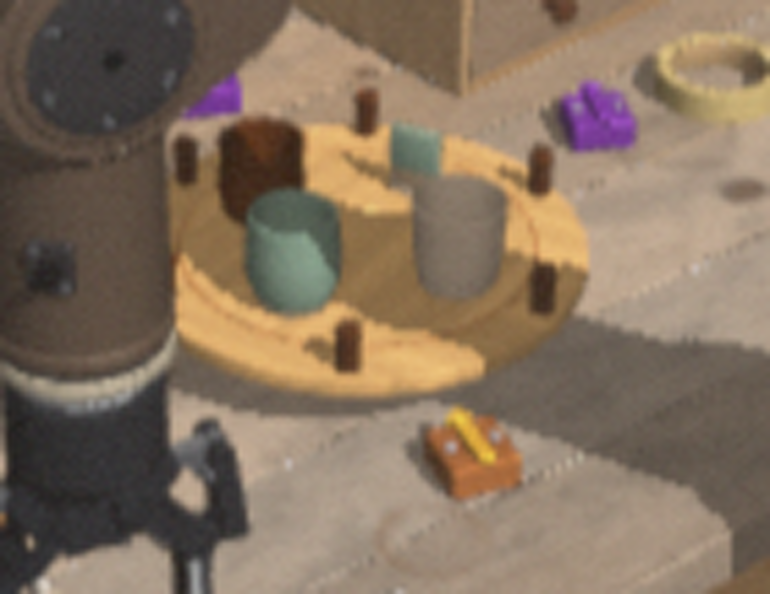

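View pics/side0z.png

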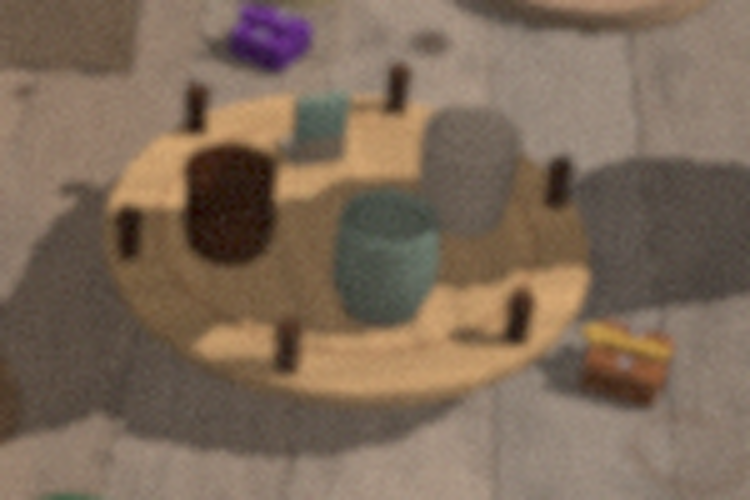

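The brass pointer is the one on the orange-brown shoe, at scene (357,272) and side (409,235), outside the rim on the robot's side. The purple shapes at scene (380,211), (308,207) and (245,266) are decoys. The tile is the teal plate at scene (346,217) and side (349,191), between two back pegs. Next I'll fit the geometry.

```bash
cat > h.py <<'E'
import numpy as np, cv2
from scipy.optimize import least_squares
def proj(c,P):
    P=np.atleast_2d(P); q=P@c["R"].T+c["t"]; q=q@c["intrinsics"].T
    return q[:,:2]/q[:,2:]
def ray(c,px,z):
    d=c["R"].T@(np.linalg.inv(c["intrinsics"])@[px[0],px[1],1]); o=-c["R"].T@c["t"]
    return o+d*(z-o[2])/d[2]
def tri(cs,pxs):
    f=lambda X:np.concatenate([proj(c,X)[0]-p for c,p in zip(cs,pxs)])
    r=least_squares(f,[.5,.1,.05]); return r.x,np.abs(r.fun).max()
E
python3 - <<'E'
from h import *
sc=dict(np.load("scene0.npz")); sd=dict(np.load("side0.npz"))
S=lambda p:np.array(p)/[5.5,5.4]+[270,190]-.4
D=lambda p:np.array(p)/5+[285,165]-.4
sp=[S(p) for p in [(186,160),(367,111),(540,170),(543,288),(348,346)]]
dp=[D(p) for p in [(197,108),(398,88),(558,182),(519,314),(287,346),(128,233)]]
for p in sp: print("sc",ray(sc,p,.078).round(3))
for p in dp: print("sd",ray(sd,p,.078).round(3))
def pegs(v): 
    a=v[2]+np.arange(6)*np.pi/3
    return np.c_[v[0]+.146*np.cos(a),v[1]+.146*np.sin(a),np.full(6,.078)]
def f(v):
    P=pegs(v);r=[]
    for c,L in ((sc,sp),(sd,dp)):
        Q=proj(c,P)
        for p in L:
            d=Q-p; r+=list(d[np.argmin((d**2).sum(1))])
    return np.array(r)
best=min((least_squares(f,[.55,.1,a]) for a in np.linspace(0,1,6)),key=lambda r:r.cost)
v=best.x;print("c",v.round(4),np.abs(best.fun).max(),np.sqrt((best.fun**2).mean()))
print(pegs(v).round(3))
pt,e=tri([sc,sd],[S((457,410)),D((588,328))]);print("ptr",pt.round(4),e, np.hypot(*(pt[:2]-v[:2])),np.degrees(np.arctan2(*(pt[:2]-v[:2])[::-1])))
for p,c in((S((457,410)),sc),(D((588,328)),sd)):print(ray(c,p,.032))
t,e=tri([sc,sd],[S((416,128)),D((322,94))]);print("tiletop",t.round(4),e, np.hypot(*(t[:2]-v[:2])),np.degrees(np.arctan2(*(t[:2]-v[:2])[::-1])))
for n,a,b,z in [("purple1",(598,115),(270,38),.03)]:
  print(n,tri([sc,sd],[S(a),D(b)]))
for n,a,b,h in [("green",(293,205),(387,212),.131),("grey",(460,190),(470,120),.127),("dark",(262,135),(230,160),.119)]:
  t=[ray(sc,S(a),h),ray(sd,D(b),h)]; print(n,[x.round(3) for x in t])
E
```

```text
sc [0.706 0.112 0.078]
sc [ 0.668 -0.03   0.078]
sc [ 0.526 -0.065  0.078]
sc [0.424 0.041 0.078]
sc [0.464 0.182 0.078]
sd [ 0.668 -0.025  0.078]
sd [ 0.526 -0.06   0.078]
sd [0.425 0.045 0.078]
sd [0.465 0.183 0.078]
sd [0.607 0.221 0.078]
sd [0.709 0.118 0.078]
c [0.566  0.0779 1.2922] 0.898645480355782 0.37938740667938814
[[ 0.606  0.218  0.078]
 [ 0.464  0.183  0.078]
 [ 0.424  0.043  0.078]
 [ 0.526 -0.062  0.078]
 [ 0.667 -0.027  0.078]
 [ 0.708  0.113  0.078]]
ptr [0.4098 0.135  0.0296] 0.3583026939047613 0.16630970212796242 159.91692339762497
[0.40876546 0.13536099 0.032     ]
[0.4105742  0.13953462 0.032     ]
tiletop [0.584  0.0032 0.1144] 0.30861406647639456 0.07689353399174104 -76.44692026063417
purple1 (array([ 0.61411877, -0.22627043,  0.01249291]), np.float64(0.747623490725033))
green [array([0.552, 0.149, 0.131]), array([0.549, 0.154, 0.131])]
grey [array([0.495, 0.05 , 0.127]), array([0.489, 0.047, 0.127])]
dark [array([0.646, 0.092, 0.119]), array([0.645, 0.091, 0.119])]
```

```bash
cat >> h.py <<'E'
from scipy.spatial.transform import Rotation as Ro
C=np.array([.566,.078])
def pose(th,r,z,b=0):  # tool on wheel at angle th (deg), x_tool inward + b deg, z down
    a=np.radians(th); al=a+np.pi+np.radians(b)
    x=np.array([np.cos(al),np.sin(al),0]); zz=np.array([0,0,-1.]); y=np.cross(zz,x)
    return np.array([C[0]+r*np.cos(a),C[1]+r*np.sin(a),z]),np.c_[x,y,zz]
def rel(s,p,R):
    R0=Ro.from_rotvec(s["ee_rot"]).as_matrix()
    return (R0.T@(p-s["position"])*100).round(2),Ro.from_matrix(R0.T@R).as_rotvec().round(3)
E
python3 - <<'E'
from h import *
from workcell import robot
s=robot.read_state()
sd=dict(np.load("side0.npz"))
for n,p,z in [("stand",(283,330),.12),("spray",(205,270),.03),("sprayhead",(185,228),.2),("cab corner",(312,178),0),("cabtop",(318,95),.25),("bowl",(402,147),.08),("boardL",(375,155),.02)]: print(n,ray(sd,p,z).round(3))
p,R=pose(330,.148,.25); print(p,rel(s,p,R))
p,R=pose(330,.148,.076); print(p,rel(s,p,R))
E
```

```text
stand [0.743 0.596 0.12 ]
spray [0.996 0.346 0.03 ]
sprayhead [1.018 0.362 0.2  ]
cab corner [ 0.718 -0.191  0.   ]
cabtop [ 0.708 -0.418  0.25 ]
bowl [ 0.36  -0.322  0.08 ]
boardL [ 0.461 -0.353  0.02 ]
[0.69417176 0.004      0.25      ] (array([-65.05, -38.23,  -1.88]), array([-0.001,  0.   ,  0.173]))
[0.69417176 0.004      0.076     ] (array([-65.05, -38.21,  15.52]), array([-0.001,  0.   ,  0.173]))
```

{"api": "apply_moves", "payload": {"commands": "-2 -1 -3 0 0 0.02 0; -6 -3.5 -4 0 0 0.03 0; -11 -6.5 -4 0 0 0.05 0; -16 -9.5 -4 0 0 0.06 0; -21 -12.5 -4 0 0 0.08 0; -26 -15.5 -4 0 0 0.09 0; -31 -18.5 -4 0 0 0.11 0; -36 -21.5 -4 0 0 0.12 0; -41 -24.5 -4 0 0 0.14 0; -46 -27.5 -4 0 0 0.15 0; -51 -30.5 -4 0 0 0.16 0; -55 -33 -4 0 0 0.173 0", "force": 30}}

```text
t: 1.65
position: [0.6189, 0.0856, 0.2711]
ee_rot: [-0.816, -3.034, 0.001]
wrist_force: [0.3, 1.0, -0.1]
width: 0.0
```

Run:
```python
from h import *
from workcell import robot
s=robot.read_state(); print(s["joints"],s["position"])
p,R=pose(330,.148,.25); print(p,rel(s,p,R))
c=robot.camera("wrist"); cv2.imwrite("pics/w1.png",c["frame"][:,:,::-1])
c=robot.camera("scene"); cv2.imwrite("pics/s1.png",c["frame"][:,:,::-1])
```

```text
[-0.437745    0.41157377  0.31429103  1.53430304 -0.13164021  1.21691862
  0.94299981] [0.6189088  0.08561787 0.27105564]
[0.69417176 0.004      0.25      ] (array([-10.6 ,  -3.28,   2.11]), array([-0.001,  0.   , -0.002]))
```

View pics/w1.png

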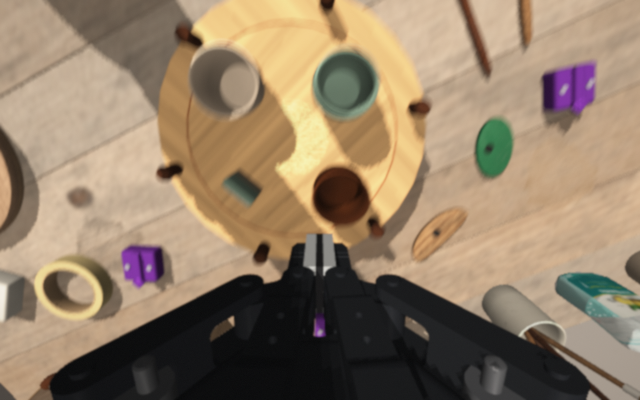

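View pics/s1.png

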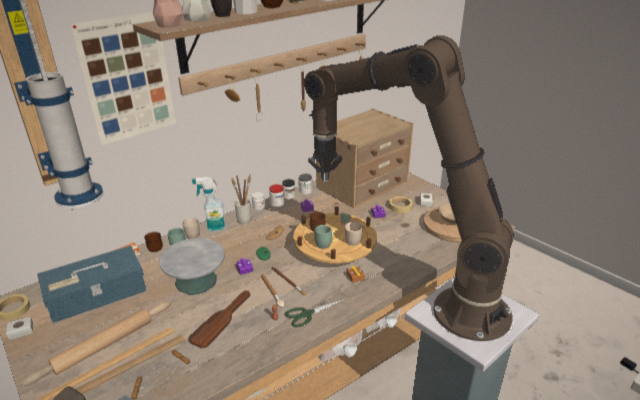

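The wrist view shows the tile (teal plate at (242,187)), three cups and six pegs. The peg to push is at (262,252), and the gap for the fingers is between it and the peg at (376,228). I'll hover above that gap.

{"api": "apply_moves", "payload": {"commands": "-5 -1.6 0 0 0 0 0; -9 -3 1 0 0 0 0; -10.6 -3.3 4 0 0 0 0; -10.6 -3.3 7 0 0 0 0; -10.6 -3.3 9 0 0 0 0; -10.6 -3.3 10 0 0 0 0; -10.6 -3.3 10 0 0 0 0; -10.6 -3.3 10 0 0 0 0"}}

```text
t: 2.75
position: [0.6937, 0.0066, 0.1724]
ee_rot: [0.813, 3.033, 0.001]
wrist_force: [-0.5, -0.1, -0.2]
width: 0.001
```

Run:
```python
from h import *
from workcell import robot
s=robot.read_state(); print(s["joints"].round(3) if hasattr(s["joints"],"round") else s["joints"],s["position"],s["ee_rot"])
c=robot.camera("wrist"); f=c["frame"][:,:,::-1].copy()
T=np.eye(4);T[:3,:3]=Ro.from_rotvec(s["ee_rot"]).as_matrix();T[:3,3]=s["position"]
W=np.linalg.inv(T@c["mount"])
for k in range(6):
  for z in (.06,.096):
    a=np.radians(14.04+60*k); P=[C[0]+.146*np.cos(a),C[1]+.146*np.sin(a),z,1]
    q=W@P
    if q[2]>0.02:
        u=c["intrinsics"]@q[:3]; u=u[:2]/u[2]; print(k,z,u.round(0)); 
        if abs(u).max()<700: cv2.circle(f,tuple(int(t) for t in u),3,(0,0,255),-1)
cv2.imwrite("pics/w2.png",f)
c=robot.camera("side"); cv2.imwrite("pics/d2.png",cv2.resize(c["frame"][80:280,250:550,::-1],None,fx=2.6,fy=2.6))
```

```text
[-0.275  0.602  0.309  1.476 -0.196  1.093  1.12 ] [0.69366429 0.00656046 0.17237548] [8.12877125e-01 3.03313663e+00 8.44370294e-04]
0 0.06 [433. 146.]
0 0.096 [452. 152.]
1 0.06 [509. -47.]
1 0.096 [546. -77.]
2 0.06 [ 379. -244.]
2 0.096 [ 392. -326.]
3 0.06 [ 163. -171.]
3 0.096 [ 130. -232.]
4 0.06 [139.  59.]
4 0.096 [108.  49.]
5 0.06 [272. 186.]
5 0.096 [265. 197.]
```

View pics/w2.png

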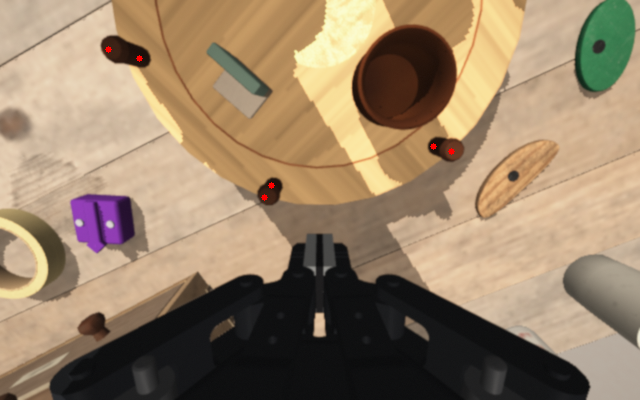

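View pics/d2.png

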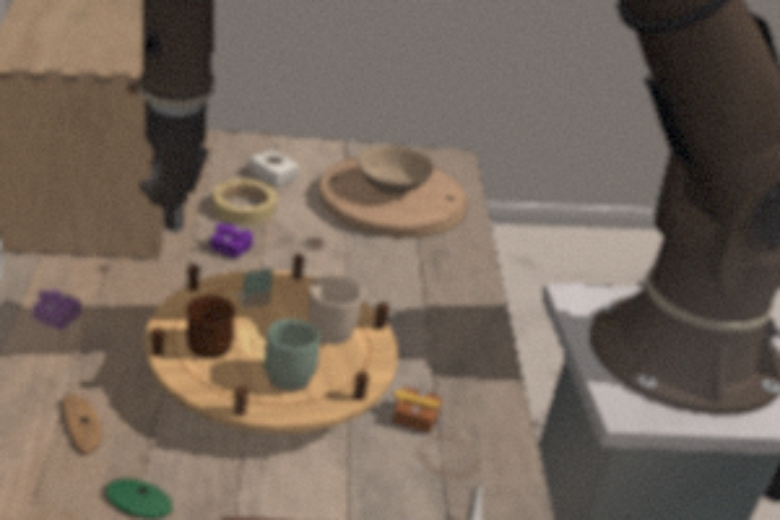

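The model points land within 2 px on the peg bases and heads, so the fit is confirmed. The fingers are over the free gap, clear of the tile and the dark cup. Descending.

{"api": "apply_moves", "payload": {"commands": "0 0 2 0 0 0 0; 0 0 4 0 0 0 0; 0 0 6 0 0 0 0; 0 0 7.5 0 0 0 0; 0 0 8.8 0 0 0 0; 0 0 9.6 0 0 0 0; 0 0 9.6 0 0 0 0; 0 0 9.6 0 0 0 0"}}

```text
t: 3.85
position: [0.6936, 0.0063, 0.0759]
ee_rot: [0.813, 3.034, 0.0]
wrist_force: [0.2, 0.4, 0.4]
width: -0.001
```

Run:
```python
from h import *
from workcell import robot
s=robot.read_state(); print(s["position"],s["ee_rot"],s["wrist_force"])
d=s["position"][:2]-C; th0=np.degrees(np.arctan2(d[1],d[0]))%360; print("theta",th0,np.hypot(*d))
for k in range(1,13):
    th=th0-2.5*k
    p,R=pose(th,.148,.076); print(k,*rel(s,p,R))
c=robot.camera("wrist"); cv2.imwrite("pics/w3.png",c["frame"][:,:,::-1])
```

```text
[0.69357636 0.00633485 0.07588809] [8.13411797e-01 3.03352331e+00 4.61766175e-04] [0.17601579 0.36981769 0.39245945]
theta 330.67519634626166 0.14632710594249054
1 [-0.16 -0.64 -0.01] [0.001 0.001 0.031]
2 [-0.13 -1.29 -0.01] [0.001 0.001 0.075]
3 [-0.06 -1.93 -0.01] [0.001 0.001 0.119]
4 [ 0.03 -2.57 -0.01] [0.001 0.001 0.162]
5 [ 0.14 -3.21 -0.01] [0.001 0.001 0.206]
6 [ 0.29 -3.83 -0.01] [0.001 0.001 0.25 ]
7 [ 0.46 -4.46 -0.01] [0.001 0.001 0.293]
8 [ 0.66 -5.07 -0.01] [0.001 0.001 0.337]
9 [ 0.89 -5.67 -0.01] [0.001 0.001 0.381]
10 [ 1.14 -6.27 -0.02] [0.001 0.001 0.424]
11 [ 1.42 -6.85 -0.02] [0.001 0.001 0.468]
12 [ 1.73 -7.42 -0.02] [0.001 0.001 0.511]
```

View pics/w3.png

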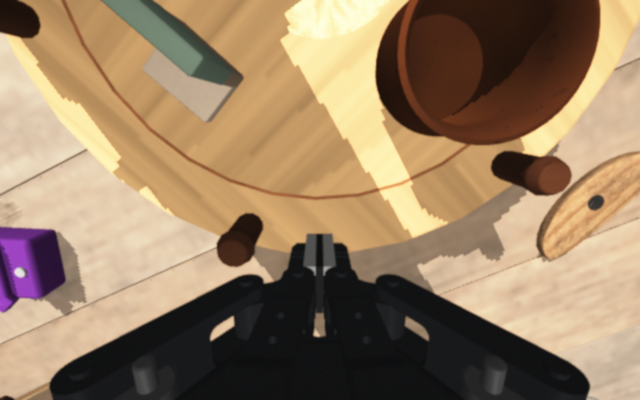

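{"api": "apply_moves", "payload": {"commands": "-0.1 -0.32 0 0 0 0.01 0; -0.15 -0.64 0 0 0 0.03 0; -0.14 -0.97 0 0 0 0.053 0; -0.13 -1.29 0 0 0 0.075 0; -0.1 -1.61 0 0 0 0.097 0; -0.06 -1.93 0 0 0 0.119 0; -0.02 -2.25 0 0 0 0.14 0; 0.03 -2.57 0 0 0 0.162 0; 0.08 -2.89 0 0 0 0.184 0; 0.14 -3.21 0 0 0 0.206 0; 0.21 -3.52 0 0 0 0.228 0; 0.29 -3.83 0 0 0 0.25 0"}}

```text
t: 5.4
position: [0.6713, -0.0254, 0.0753]
ee_rot: [-1.187, -2.908, -0.0]
wrist_force: [1.0, 0.6, 0.1]
width: 0.006
```

```bash
cat > chk.py <<'E'
from h import *
from workcell import robot
import sys
n=sys.argv[1]; step=float(sys.argv[2]); R_=.148
s=robot.read_state(); print(s["t"],np.round(s["joints"],2),s["position"],np.round(s["wrist_force"],1))
d=s["position"][:2]-C; th0=np.degrees(np.arctan2(d[1],d[0]))%360; print("theta",th0,np.hypot(*d))
for k in range(1,13):
    p,R=pose(th0-step*k,R_,.076); a,b=rel(s,p,R); print(a,b[2],end=" ; ")
c=robot.camera("wrist"); cv2.imwrite(f"pics/w{n}.png",c["frame"][:,:,::-1])
E
python3 chk.py 4 2.5
```

```text
5.4 [-0.26  0.67  0.35  1.63 -0.28  0.89  0.99] [ 0.67127755 -0.02539167  0.07528299] [1.  0.6 0.1]
theta 315.51780394652076 0.14755744839886112
[-0.03 -0.65 -0.07] 0.045 ; [ 0.01 -1.29 -0.07] 0.088 ; [ 0.08 -1.93 -0.07] 0.132 ; [ 0.18 -2.57 -0.07] 0.176 ; [ 0.31 -3.2  -0.07] 0.219 ; [ 0.46 -3.83 -0.07] 0.263 ; [ 0.65 -4.45 -0.07] 0.307 ; [ 0.85 -5.06 -0.07] 0.35 ; [ 1.09 -5.66 -0.07] 0.394 ; [ 1.35 -6.25 -0.07] 0.437 ; [ 1.64 -6.83 -0.07] 0.481 ; [ 1.95 -7.4  -0.07] 0.525 ;
```

View pics/w4.png

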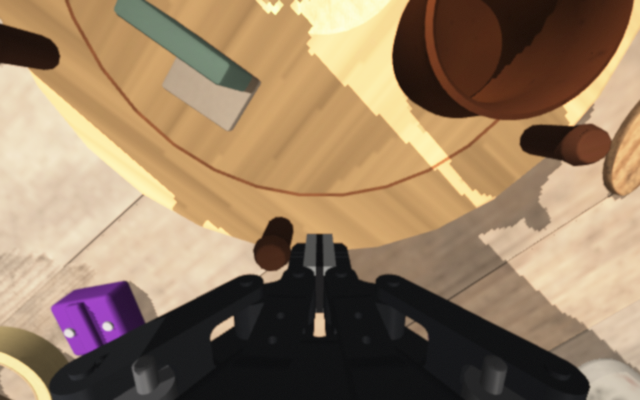

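The wheel has started to turn and the peg is against the finger at about 1 N. I'll continue the arc.

{"api": "apply_moves", "payload": {"commands": "0.01 -0.5 0 0 0 0.034 0; 0.04 -1.1 0 0 0 0.075 0; 0.1 -1.75 0 0 0 0.12 0; 0.2 -2.4 0 0 0 0.163 0; 0.31 -3.03 0 0 0 0.207 0; 0.46 -3.67 0 0 0 0.25 0; 0.64 -4.3 0 0 0 0.295 0; 0.84 -4.9 0 0 0 0.338 0; 1.07 -5.5 0 0 0 0.382 0; 1.33 -6.1 0 0 0 0.426 0; 1.61 -6.7 0 0 0 0.47 0; 1.92 -7.28 0 0 0 0.514 0"}}

```text
t: 6.95
position: [0.6065, -0.0641, 0.0753]
ee_rot: [1.89, 2.51, 0.0]
wrist_force: [0.7, 1.4, -0.1]
width: -0.002
```

{"api": "apply_moves", "payload": {"commands": "0.01 -0.65 0 0 0 0.044 0; 0.06 -1.29 0 0 0 0.087 0; 0.13 -1.93 0 0 0 0.131 0; 0.22 -2.57 0 0 0 0.175 0; 0.35 -3.2 0 0 0 0.218 0; 0.5 -3.83 0 0 0 0.262 0; 0.68 -4.46 0 0 0 0.305 0; 0.89 -5.06 0 0 0 0.349 0; 1.13 -5.66 0 0 0 0.393 0; 1.39 -6.25 0 0 0 0.436 0; 1.67 -6.84 0 0 0 0.48 0; 1.98 -7.4 0 0 0 0.524 0"}}

```text
t: 8.45
position: [0.5298, -0.0656, 0.0753]
ee_rot: [2.475, 1.934, 0.0]
wrist_force: [1.0, -0.6, -0.8]
width: -0.002
```

```bash
python3 chk.py 5 2.5
```

```text
8.45 [-0.44  0.54  0.64  2.   -0.47  0.75  0.25] [ 0.52981356 -0.0655943   0.07532694] [ 1.  -0.6 -0.8]
theta 255.85570110785847 0.14808369720826292
[ 0.02 -0.65 -0.07] 0.046 ; [ 0.07 -1.29 -0.07] 0.09 ; [ 0.14 -1.93 -0.07] 0.134 ; [ 0.24 -2.57 -0.07] 0.177 ; [ 0.37 -3.2  -0.07] 0.221 ; [ 0.52 -3.83 -0.07] 0.265 ; [ 0.71 -4.45 -0.07] 0.308 ; [ 0.91 -5.06 -0.07] 0.352 ; [ 1.15 -5.66 -0.07] 0.395 ; [ 1.41 -6.25 -0.07] 0.439 ; [ 1.7  -6.83 -0.07] 0.483 ; [ 2.01 -7.39 -0.07] 0.526 ;
```

View pics/w5.png

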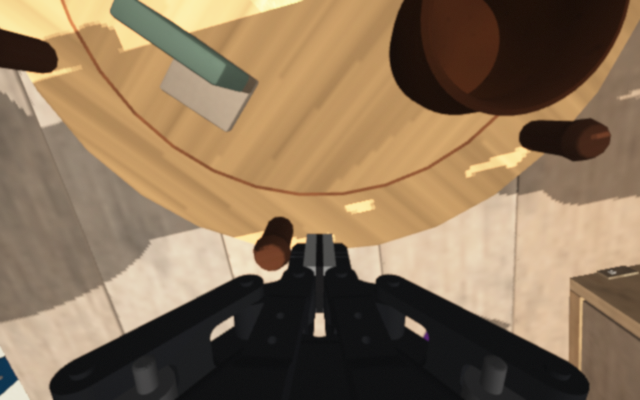

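Tile, cup and peg sit in the same places in the tool view, so nothing has slipped. Another 30° at the same pace, then I'll slow down.

{"api": "apply_moves", "payload": {"commands": "0.01 -0.65 0 0 0 0.044 0; 0.06 -1.29 0 0 0 0.087 0; 0.13 -1.93 0 0 0 0.131 0; 0.22 -2.57 0 0 0 0.175 0; 0.35 -3.2 0 0 0 0.218 0; 0.5 -3.83 0 0 0 0.262 0; 0.68 -4.46 0 0 0 0.305 0; 0.89 -5.06 0 0 0 0.349 0; 1.13 -5.66 0 0 0 0.393 0; 1.39 -6.25 0 0 0 0.436 0; 1.67 -6.84 0 0 0 0.48 0; 1.95 -7.35 0 0 0 0.52 0"}}

```text
t: 10.0
position: [0.463, -0.0289, 0.0753]
ee_rot: [-2.889, -1.233, 0.0]
wrist_force: [-0.6, -1.5, -0.8]
width: -0.001
```

{"api": "apply_moves", "payload": {"commands": "0.01 -0.45 0 0 0 0.03 0; 0.03 -0.86 0 0 0 0.058 0; 0.05 -1.2 0 0 0 0.081 0; 0.08 -1.5 0 0 0 0.101 0; 0.1 -1.75 0 0 0 0.118 0; 0.13 -1.95 0 0 0 0.132 0; 0.15 -2.1 0 0 0 0.142 0; 0.16 -2.2 0 0 0 0.149 0; 0.16 -2.2 0 0 0 0.149 0; 0.16 -2.2 0 0 0 0.149 0"}}

```text
t: 11.25
position: [0.4487, -0.0127, 0.0753]
ee_rot: [-2.971, -1.019, -0.0]
wrist_force: [-1.1, -0.5, 0.2]
width: 0.001
```

```bash
python3 chk.py 6 2.5
python3 - <<'E'
from h import *
from workcell import robot
c=robot.camera("side"); np.savez("side6.npz",**c); cv2.imwrite("pics/d6.png",cv2.resize(c["frame"][165:265,285:435,::-1],None,fx=5,fy=5,interpolation=cv2.INTER_CUBIC))
c=robot.camera("scene"); np.savez("scene6.npz",**c); cv2.imwrite("pics/s6.png",cv2.resize(c["frame"][190:300,270:410,::-1],None,fx=5.5,fy=5.4,interpolation=cv2.INTER_CUBIC))
E
```

```text
11.25 [-0.73  0.49  0.87  2.21 -0.6   0.69 -0.35] [ 0.44874221 -0.01270763  0.07531148] [-1.1 -0.5  0.2]
theta 217.7246196470094 0.14824729952529217
[ 0.04 -0.65 -0.07] 0.046 ; [ 0.08 -1.29 -0.07] 0.09 ; [ 0.16 -1.93 -0.07] 0.133 ; [ 0.26 -2.57 -0.07] 0.177 ; [ 0.38 -3.2  -0.07] 0.221 ; [ 0.54 -3.83 -0.07] 0.264 ; [ 0.72 -4.45 -0.07] 0.308 ; [ 0.93 -5.06 -0.07] 0.352 ; [ 1.17 -5.66 -0.07] 0.395 ; [ 1.43 -6.25 -0.07] 0.439 ; [ 1.71 -6.83 -0.07] 0.482 ; [ 2.03 -7.4  -0.07] 0.526 ;
```

View pics/w6.png

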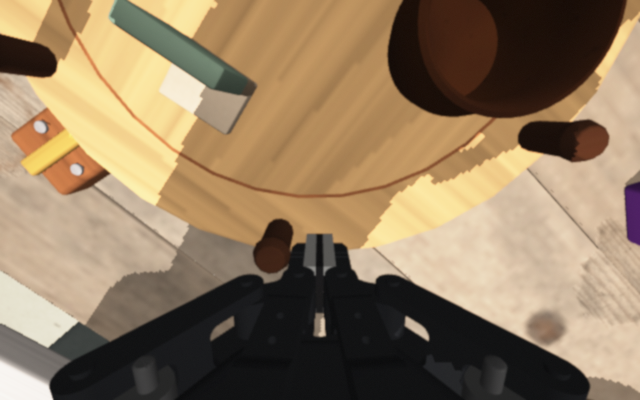

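View pics/s6.png

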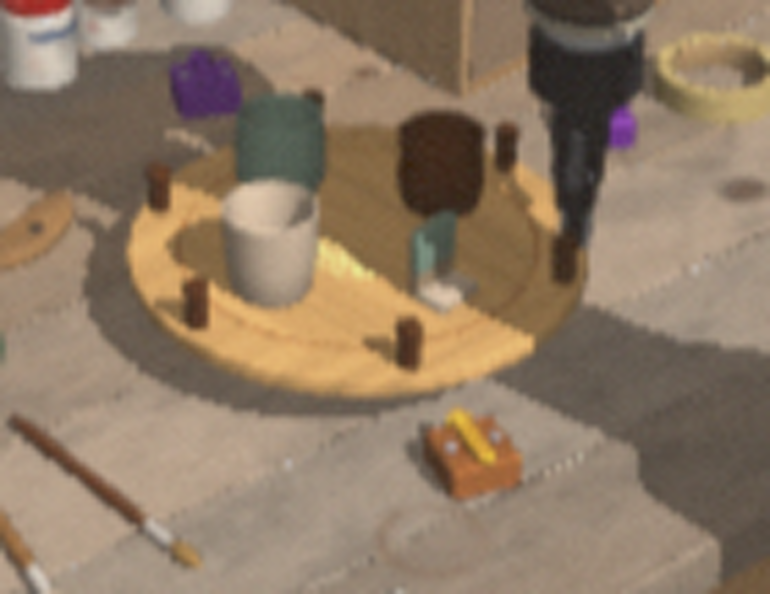

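View pics/d6.png

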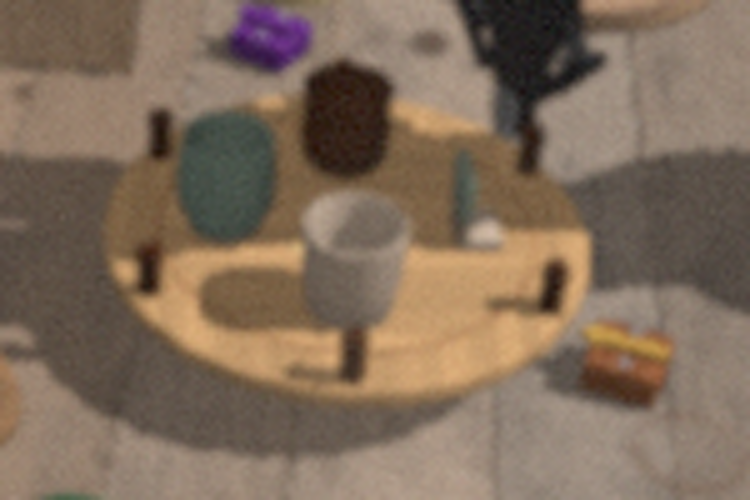

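The pointer is now visible in the wrist view, from the rim at (73,138) to its outer end at (28,167). I'll measure its bearing and the peg's angle.

```bash
cat > ang.py <<'E'
from h import *
def wcam(s,mount,K):
    T=np.eye(4);T[:3,:3]=Ro.from_rotvec(s["ee_rot"]).as_matrix();T[:3,3]=s["position"]
    W=np.linalg.inv(T@mount); return dict(R=W[:3,:3],t=W[:3,3],intrinsics=K)
az=lambda p:np.degrees(np.arctan2(p[1]-C[1],p[0]-C[0]))%360
E
python3 - <<'E'
from ang import *
from workcell import robot
s=robot.read_state(); w0=dict(np.load("wrist0.npz")); w=wcam(s,w0["mount"],w0["intrinsics"])
for p in [(73,138),(50,152),(28,167)]:
    X=ray(w,p,.034); print("ptr",X.round(4),az(X).round(2),np.hypot(*(X[:2]-C)).round(4))
sc=dict(np.load("scene6.npz")); sd=dict(np.load("side6.npz"))
S=lambda p:np.array(p)/[5.5,5.4]+[270,190]-.4
D=lambda p:np.array(p)/5+[285,165]-.4
for p in [(457,412),(489,460)]: X=ray(sc,S(p),.034); print("sc",X.round(4),az(X).round(2),np.hypot(*(X[:2]-C)).round(4))
for p in [(590,330),(670,352)]: X=ray(sd,D(p),.034); print("sd",X.round(4),az(X).round(2),np.hypot(*(X[:2]-C)).round(4))
for p in [(269,258),(590,139)]: X=ray(w,p,.096); print("peg",X.round(4),az(X).round(2),np.hypot(*(X[:2]-C)).round(4))
for p in [(158,188),(195,304),(408,344),(507,146)]: X=ray(sc,S(p),.078); print("sc peg",az(X).round(2))
for p in [(162,133),(148,268),(352,354),(554,286),(530,148)]: X=ray(sd,D(p),.078); print("sd peg",az(X).round(2))
# tile upper corners wrist
for p in [(115,3),(219,84),(255,85)]: X=ray(w,p,.116); print("tile",X.round(4),az(X).round(2),np.hypot(*(X[:2]-C)).round(4))
E
```

```text
ptr [0.3978 0.1413 0.034 ] 159.37 0.1797
ptr [0.3808 0.149  0.034 ] 159.01 0.1983
ptr [0.3632 0.1562 0.034 ] 158.92 0.2174
sc [0.4055 0.1387 0.034 ] 159.27 0.1716
sc [0.3565 0.1594 0.034 ] 158.77 0.2248
sd [0.4101 0.1438 0.034 ] 157.13 0.1692
sd [0.362 0.162 0.034] 157.63 0.2206
peg [0.4381 0.0083 0.096 ] 208.58 0.1456
peg [ 0.5641 -0.065   0.096 ] 269.22 0.143
sc peg 29.95
sc peg 89.86
sc peg 149.9
sc peg 269.26
sd peg 330.19
sd peg 30.25
sd peg 89.04
sd peg 148.74
sd peg 209.25
tile [0.4908 0.099  0.116 ] 164.37 0.0781
tile [0.4906 0.0613 0.116 ] 192.49 0.0772
tile [0.4976 0.0518 0.116 ] 200.98 0.0732
```

Pointer bearing is about 158.8°, and the tile is now at about 179°, so roughly 20° remain. I'll push slowly and ease off towards the end.

{"api": "apply_moves", "payload": {"commands": "0 -0.26 0 0 0 0.017 0; 0.01 -0.65 0 0 0 0.044 0; 0.05 -1.16 0 0 0 0.079 0; 0.1 -1.68 0 0 0 0.113 0; 0.16 -2.19 0 0 0 0.148 0; 0.25 -2.7 0 0 0 0.183 0; 0.35 -3.2 0 0 0 0.218 0; 0.46 -3.66 0 0 0 0.25 0; 0.57 -4.05 0 0 0 0.279 0; 0.66 -4.38 0 0 0 0.302 0; 0.74 -4.64 0 0 0 0.32 0; 0.8 -4.82 0 0 0 0.332 0"}}

```text
t: 12.9
position: [0.4254, 0.0303, 0.0753]
ee_rot: [3.099, 0.513, 0.0]
wrist_force: [-0.2, -1.9, -0.0]
width: -0.001
```

{"api": "apply_moves", "payload": {"commands": "0 -0.1 0 0 0 0.007 0; 0 -0.15 0 0 0 0.01 0; 0 -0.15 0 0 0 0.01 0; 0 -0.15 0 0 0 0.01 0"}}

```text
t: 13.4
position: [0.4251, 0.0316, 0.0753]
ee_rot: [-3.102, -0.499, -0.0]
wrist_force: [0.7, -1.1, 0.1]
width: -0.0
```

```bash
python3 chk.py 7 2.5
python3 - <<'E'
from h import *
from workcell import robot
c=robot.camera("side"); np.savez("side7.npz",**c); cv2.imwrite("pics/d7.png",cv2.resize(c["frame"][165:265,285:435,::-1],None,fx=5,fy=5,interpolation=cv2.INTER_CUBIC))
c=robot.camera("scene"); np.savez("scene7.npz",**c); cv2.imwrite("pics/s7.png",cv2.resize(c["frame"][190:300,270:410,::-1],None,fx=5.5,fy=5.4,interpolation=cv2.INTER_CUBIC))
E
```

```text
13.4 [-0.93  0.5   1.    2.27 -0.68  0.7  -0.69] [0.42505375 0.03162266 0.07532936] [ 0.7 -1.1  0.1]
theta 198.21341489886456 0.1483802700918825
[ 0.05 -0.65 -0.07] 0.045 ; [ 0.1  -1.29 -0.07] 0.088 ; [ 0.17 -1.93 -0.07] 0.132 ; [ 0.27 -2.57 -0.07] 0.175 ; [ 0.39 -3.2  -0.07] 0.219 ; [ 0.55 -3.83 -0.07] 0.263 ; [ 0.73 -4.45 -0.07] 0.306 ; [ 0.94 -5.06 -0.07] 0.35 ; [ 1.17 -5.66 -0.07] 0.394 ; [ 1.43 -6.25 -0.07] 0.437 ; [ 1.72 -6.83 -0.07] 0.481 ; [ 2.03 -7.4  -0.07] 0.524 ;
```

View pics/w7.png

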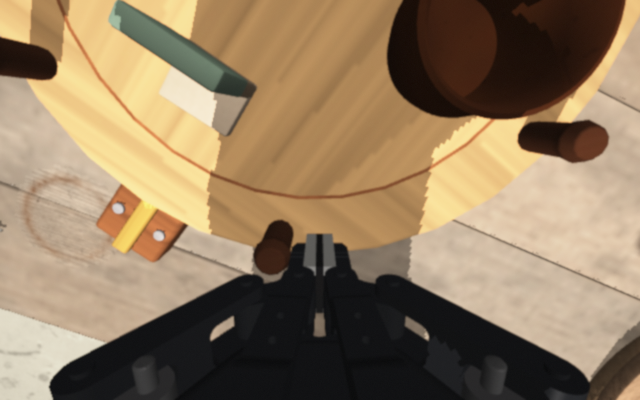

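View pics/s7.png

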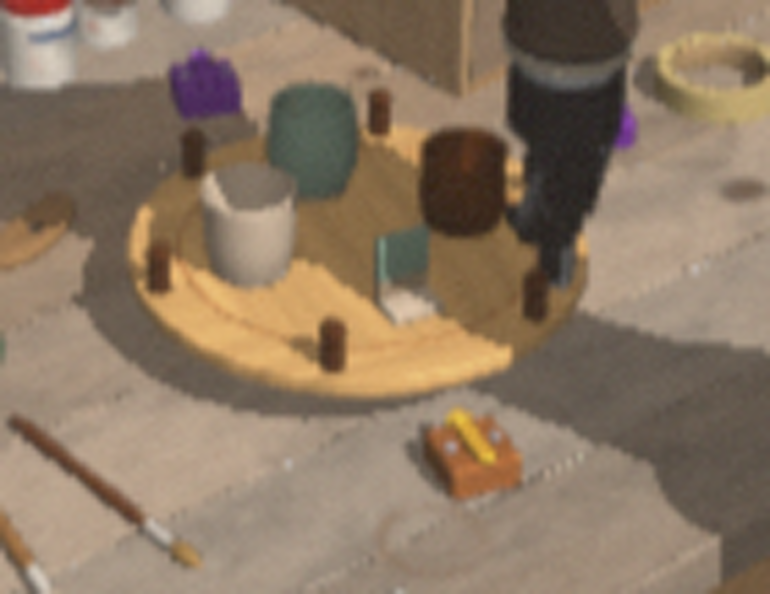

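View pics/d7.png

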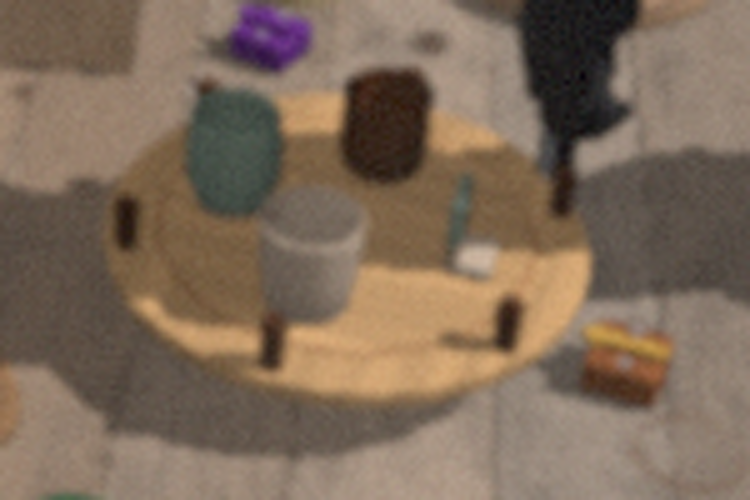

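Run:
```python
from ang import *
from workcell import robot
s=robot.read_state(); w0=dict(np.load("wrist0.npz")); w=wcam(s,w0["mount"],w0["intrinsics"])
for p in [(147,207),(134,227),(122,246)]:
    X=ray(w,p,.034); print("ptr",X.round(4),az(X).round(2),np.hypot(*(X[:2]-C)).round(4))
sc=dict(np.load("scene7.npz")); sd=dict(np.load("side7.npz"))
S=lambda p:np.array(p)/[5.5,5.4]+[270,190]-.4
D=lambda p:np.array(p)/5+[285,165]-.4
for p in [(269,258),(590,139)]: X=ray(w,p,.096); print("peg",az(X).round(2),np.hypot(*(X[:2]-C)).round(4))
for p in [(193,154),(159,267),(332,346),(536,294),(379,112)]: X=ray(sc,S(p),.078); print("sc peg",az(X).round(2)%60)
for p in [(126,223),(272,342),(508,325),(563,190)]: X=ray(sd,D(p),.078); print("sd peg",az(X).round(2)%60)
# foot outer corners wrist
for p in [(160,88),(230,135)]: X=ray(w,p,.066); print("foot",az(X).round(2),np.hypot(*(X[:2]-C)).round(4))
```

```text
ptr [0.398 0.143 0.034] 158.85 0.1801
ptr [0.381  0.1491 0.034 ] 158.97 0.1982
ptr [0.3642 0.1549 0.034 ] 159.13 0.2159
peg 189.07 0.1457
peg 249.64 0.1433
sc peg 9.81
sc peg 9.86
sc peg 10.580000000000013
sc peg 11.169999999999987
sc peg 9.740000000000009
sd peg 11.65
sd peg 10.260000000000005
sd peg 8.990000000000009
sd peg 9.590000000000003
foot 149.01 0.1031
foot 171.35 0.1009
```

The tile is at about 159.8° and the pointer at 158.9°, which is about 1.5 mm off at the tile. I'll back the fingers off the peg and lift straight up.

{"api": "apply_moves", "payload": {"commands": "-0.05 0.2 0 0 0 0 0; -0.05 0.7 0 0 0 0 0; -0.05 1.3 0 0 0 0 0; -0.05 1.5 0 0 0 0 0; -0.05 1.5 -1 0 0 0 0; -0.05 1.5 -4 0 0 0 0; -0.05 1.5 -8 0 0 0 0; -0.05 1.5 -12 0 0 0 0; -0.05 1.5 -15 0 0 0 0; -0.05 1.5 -17 0 0 0 0; -0.05 1.5 -17 0 0 0 0; -0.05 1.5 -17 0 0 0 0"}}

```text
t: 15.05
position: [0.4287, 0.0175, 0.2449]
ee_rot: [-3.101, -0.499, 0.001]
wrist_force: [-0.2, 0.2, 0.2]
width: 0.001
```

Run:
```python
from ang import *
from workcell import robot
s=robot.read_state(); print(s["t"],s["position"],s["wrist_force"],np.abs(s["qd"]).max())
c=robot.camera("wrist"); f=c["frame"][:,:,::-1].copy(); cv2.imwrite("pics/w8raw.png",f); w=wcam(s,c["mount"],c["intrinsics"])
a=np.radians(158.9)
for r,z,col in [(.165,.034,(255,0,0)),(.085,.06,(0,0,255)),(.0,.06,(0,0,255))]:
    u=proj(w,[C[0]+r*np.cos(a),C[1]+r*np.sin(a),z])[0]; print(u); cv2.circle(f,tuple(int(x) for x in u),3,col,-1)
cv2.imwrite("pics/w8.png",f)
c=robot.camera("side"); cv2.imwrite("pics/d8.png",cv2.resize(c["frame"][130:330,240:490,::-1],None,fx=3,fy=3,interpolation=cv2.INTER_CUBIC))
```

```text
15.05 [0.4287177  0.01745136 0.24489085] [-0.18782708  0.22574171  0.18902626] 0.01986322874229379
[220.4655805  155.00437343]
[254.68860572 100.42444016]
[304.35666479  31.61816989]
```

View pics/w8.png

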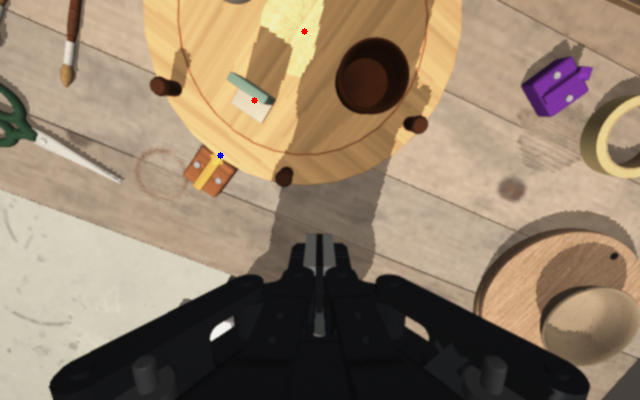

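View pics/d8.png

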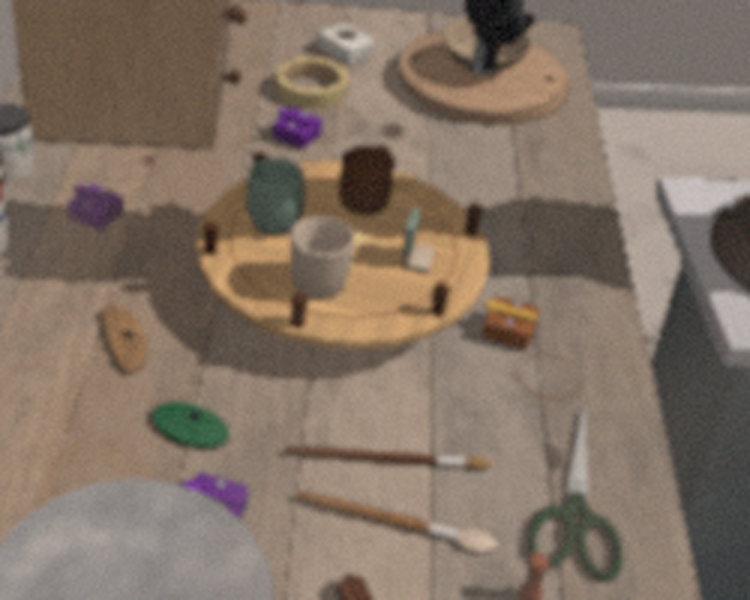

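The tile's foot is centred on the target dot at (254,100), which lies on the pointer's line. The turntable is still, the cups stand upright, and the bystanders look undisturbed. Handing in.

Run:
```python
from workcell import robot
print(robot.finish_job())
```

```text
the job is handed in; nothing more can be done
None
```

I turned the turntable about 124° clockwise by pushing one rim peg along its arc with the closed fingers. I eased off towards the end, backed off the peg, lifted clear and handed the job in at about 15 s.

- **Position:** just before I backed off, the tile measured about 159.6–160.2° against the pointer at 158.9°, about 1.5 mm off at the tile. In the last wrist picture, after lifting, its foot sat on the target dot within about 2–3 px.
- **Contact:** wrist force stayed at about 2 N or less while pushing and was about zero after lifting.
- **Other pieces:** by eye in the last pictures, the cups in view stood upright and the bystanders looked undisturbed. I did not measure how far they had moved.
- **Disagreement:** the side camera put the pointer at about 157–158°, against about 159° from the wrist and scene cameras. That is well inside the 10° tolerance.
- **At rest:** I judged the turntable still from pictures of the final pose and did not measure its speed.

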